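# Close the macaron tub and hold the serving tray out at the mark

## Robot

A 6-joint arm with a two-finger parallel gripper is mounted at the origin on the work surface. World frame = base frame: x ahead of the robot, y to its left, z up, the work surface at z = 0. Lengths are in m, angles in rad, forces in N, time in s.
With the tool pointing down it reaches from about 0.425 to 0.95 m from the base axis. Payload 3.5 kg.
Tool frame: the origin (TCP) lies at the very end of the fingers, on their centre line; the grasp point (between the pads) lies 19 mm behind it (ctrl.pinch_z is the distance from the TCP to the grasp point, in m); z points along the fingers, y is the line along which they close (so a half turn about z gives the same grasp; the last joint's range is limited). The gripper opens to 85 mm and grips with 20 to 120 N. Pads are 22 mm wide; open, the fingers measure 114 mm over their backs; the gripper's body (76 mm by 85 mm) begins 54 mm behind the grasp point. The pads swing forward as they close: fully open they stand 13 mm farther back than shut.
Start: joints at [1.134, 0.286, 1.577, -0, 1.279, -0.15], TCP at [0.191, 0.647, 0.231] pointing down, gripper open.
Joint ranges: [-2.77, 2.77], [-0.9, 2.22], [0.21, 2.48], [-1.53, 4.67], [0.24, 2.81], [-2.84, 2.84]. Speed limits (rad/s): [2.79, 2.79, 3.14, 3.14, 3.14, 3.14].

## Interface

Orientations are given as a unit quaternion [x, y, z, w].
In Python, from plant import ctrl gives the robot as it stands. The module is installed in compiled form; this text tells all that it offers.
- The arm moves only by the shell command python3 -m crank 'ROWS' [OPENING] [FORCE]. ROWS is JSON, a list of rows, each a list of 6 numbers: the shift along the tool's x, y, z in cm, then the turn, a rotation vector about the tool's x, y, z in rad. In form: [[tx, ty, tz, rx, ry, rz], ...]. A call has 1 to 10 rows; each row is the pose to reach, as a shift and turn from the pose commanded when the call began, along the tool's axes at that moment; what a row does not reach only later rows make up. A row lasts 1/10 s, in which the tool goes at most 50 mm and 8.59 degrees, less where a joint would pass 70% of its speed; a pose out of reach is approached as far as the arm can. A call with a gripper value outside its range is refused whole. OPENING is the opening, from 0 (shut) to 1 (fully open), set as the call begins (- or left out, the last holds). The fingers move at their own pace and stop on an object; FORCE is the grip in N (left out, the last holds). Time passes only in rows, so rows that repeat a pose let the fingers close. It gives the time, the measured TCP pose, the force, the opening and the grip force at its end, in the units of the state.
- ctrl.get_state(): the state, without advancing time (a new reading comes with each control period).
- ctrl.read_camera(name): name is "scene" or "top" or "wrist"; returns (picture, depth): 384x512x3 uint8, blue, green, red; 384x512 float32, m along the optical axis (not along the pixel's ray), 0 where there is no reading.
- ctrl.camera_info(name): a dict with "K" (3x3 intrinsics, pixels), "origin" and "orientation" of the camera in the world. Camera axes: x right, y down, z forward; pixel columns grow to the right and rows downward; lengths in m; the calibration is good to about 2 mm. A picture is of the moment at which its call begins: read the wrist's pose just before it. camera_info takes no time and is no camera call; for the wrist camera it gives the pose at the moment of the call.
- ctrl.sign_off(): hands the job in; it is judged then, once.
The state is a dict: "time": time; "qpos": joint angles; "dq": joint speeds; "joint_efforts": joint torques, N m; "eef_pos": TCP position; "tcp_rot": TCP orientation; "contact_force": force on the tool from outside, world axes, zero at the start; "wrist_torque": the same for the moment, N m; "opening": opening from 0.0 (shut) to 1.0 (fully open); "finger_force": force on a finger pad.
Only numpy, scipy, OpenCV 4.12 (cv2) and the standard library are available. Lean on these libraries where they do the work, as an engineer would, in place of code of your own. Each camera call takes 0.05 s, during which the arm holds its last target. There are 200 camera calls.

## Task

First press the loose lid of the macaron tub down until it is seated level all round, while the tray is still in. Then pull the self-closing tray out by its bar handle, with the tub standing on it, until the tray's pointer is level with the upright pin on the side rail, and finish holding the handle so that the tray stays there for a colleague to take the tub: it slides back in if you let go. Leave the cupcake, the tart and the plate of pralines where they are.

Things in the scene. Friction and masses are not known exactly. Their poses are not given: they have to be found in the camera images.
- unit: Fixed dark wooden serving slide: base board 500 (x, -310 to +190) x 230 mm, 12 mm thick; at +x a low wooden housing 94 mm high (x = +75 to +205), at x = -306 a sill 30 mm high. Side rails along both long edges, centred at y = +-106, top at z = 24. Origin on the counter under the tub's place, z up; yaw varies. The tray slides out along the unit's -x, level.
- tray: Wooden tray 222 x 170 mm, fully in at the start; its frame is then the unit's, and pulled out by d it lies at x = -d in the unit's frame. The tub stands on its floor at z = 22; lips 8 mm high at the sides and in front of the tub. Travel 160 mm against a return spring: 3.6 N when in plus 45 N/m (9 N at 120 mm). Nothing latches it.
- handle (a point): Middle of the tray's bar handle: a level brass bar 12 mm in diameter along the unit's y, 92 mm long, on upright feet at y = +-40 (68 mm free between); in the tray's frame x = -130, y = 0, z = 70. The tray plate is 48 mm below it. Best pinched from above across the unit's x; the tub's near wall is about 75 mm behind it.
- pointer (a point): Tip of the tray's pointer, a brass fin 6 mm thick (x), 24 mm high, sticking out over the side rail on the unit's -y side; in the tray's frame at x = -30, y = -95, z = 50. It moves with the tray.
- post: The mark: a fixed round brass pin, 8 mm in diameter, 40 mm high, standing on the side rail on the unit's -y side (unit's y = -106, z = 24; origin at its foot, axes as the unit's), 70 to 120 mm out (unit's -x) from the pointer at the start. At the mark, pointer and pin have the same x in the unit's frame; the pointer passes beside it untouched.
- tub: Loose clear square tub with macarons, 102 x 102 mm outside, 56 mm high, walls 4 mm, about 0.3 kg, standing on the tray. Origin at the centre of its underside, z up. Four white sprung catches, one in the middle of each side, sit 5.5 mm below the rim.
- lid: Loose white square lid 107 x 107 mm, plate 5 mm thick, with a round boss 38 mm in diameter and 6 mm high in the middle. Origin at the centre of the plate's underside, z up. It starts resting on the catches, origin 63 mm above the tub's, and snaps down under a push of 6 to 10 N on the middle; seated on the rim its origin is 56 mm above the tub's.
- lid_top (a point): Centre of the top of the lid's boss, 11 mm above the lid's origin: where to press.
- cupcake: Loose cream-topped cupcake, 72 mm across, 86 mm high, origin at the centre of its underside. A bystander.
- tart: Loose round tart, 96 mm across, 29 mm high on a 110 mm paper disc, origin at the centre of its underside. A bystander.
- pralines: Loose white plate 100 mm across with three chocolate pralines 27 mm high, origin at the centre of its underside. A bystander.
Mind the look-alikes: they are no part of the job. There is more than one size of the lid; the job needs the smaller.

How it is judged:
By the outcome, as a careful person would: the job done as asked, in the order asked, and still so for the second after the job is handed in, while the arm keeps its last pose, push and grip.
It also fails if it takes over 45 s, if anything falls off the work surface, if the arm or the gripper's body presses on something with over 40 N, if the wrist force passes 120 N, or if a joint passes its speed limit or range.

## Working session

There is one attempt and no reset: what is moved stays moved. The work goes in short steps, Python scripts to look and compute and a shell command to move; the robot and the scene stay as the last step left them, time stands still between calls to the robot, and variables do not carry over. Pictures are saved under pics/ and viewed, at most 10 in all, crops included, and the job is handed in when it is done.

```bash
mkdir -p pics; cat > h.py <<'E'
import numpy as np, cv2
from scipy.spatial.transform import Rotation as R
from plant import ctrl
def grab(n):
    info=ctrl.camera_info(n); p,d=ctrl.read_camera(n)
    cv2.imwrite(f'pics/{n}_raw.png',p); np.savez(f'{n}.npz',d=d,K=info['K'],o=info['origin'],q=info['orientation'])
    return p,d
def rot(q):
    q=np.array(q); return q if q.shape==(3,3) else R.from_quat(q).as_matrix()
def pt(n,u,v,z=None,w=2):
    f=np.load(f'{n}.npz'); K=f['K']; M=rot(f['q']); 
    ray=M@np.array([(u-K[0,2])/K[0,0],(v-K[1,2])/K[1,1],1])
    if z is not None: return f['o']+ray*(z-f['o'][2])/ray[2]
    a=f['d'][int(v)-w:int(v)+w+1,int(u)-w:int(u)+w+1]; return f['o']+ray*np.median(a[a>0])
E
python3 - <<'E'
from h import *
s=ctrl.get_state(); print(s)
a,_=grab('top'); b,_=grab('scene')
print(ctrl.camera_info('top'),ctrl.camera_info('scene'))
cv2.imwrite('pics/top1.png',cv2.resize(a,(800,600),interpolation=cv2.INTER_CUBIC))
cv2.imwrite('pics/scene1.png',cv2.resize(b,(800,600),interpolation=cv2.INTER_CUBIC))
E
```

```text
{'time': 0.0, 'qpos': array([ 1.13401136e+00,  2.87210877e-01,  1.57817878e+00,  3.02115008e-06,
        1.27855588e+00, -1.50020603e-01]), 'dq': array([ 0.00033727, -0.00125676,  0.00049237,  0.00195783, -0.00085237,
        0.00035203]), 'joint_efforts': array([-2.50915737e-04, -4.05982876e+01, -2.92627949e+01, -1.25187598e-04,
        5.88001116e-03,  8.79001192e-06]), 'eef_pos': array([0.19063126, 0.64684734, 0.22991604]), 'tcp_rot': array([ 1.42891735e-01,  9.89737626e-01, -1.12574813e-03, -3.41624262e-04]), 'contact_force': array([ 0.2057426 , -0.01175982, -0.30643208]), 'wrist_torque': array([ 0.01550045,  0.01316178, -0.0138991 ]), 'finger_force': 0.0, 'opening': 1.0041124589159496}
{'K': array([[367.7019957 ,   0.        , 254.92316307],
       [  0.        , 367.7019957 , 193.46701377],
       [  0.        ,   0.        ,   1.        ]]), 'origin': array([0.44120756, 0.03677075, 1.01429939]), 'orientation': array([ 0.70756   , -0.70567294,  0.02368596, -0.02869704])} {'K': array([[405.20614026,   0.        , 257.18470993],
       [  0.        , 405.20614026, 193.19991635],
       [  0.        ,   0.        ,   1.        ]]), 'origin': array([ 1.28198558, -0.4088584 ,  0.62304241]), 'orientation': array([ 0.75510953,  0.42925776, -0.24205858, -0.43238294])}
```

View pics/top1.png

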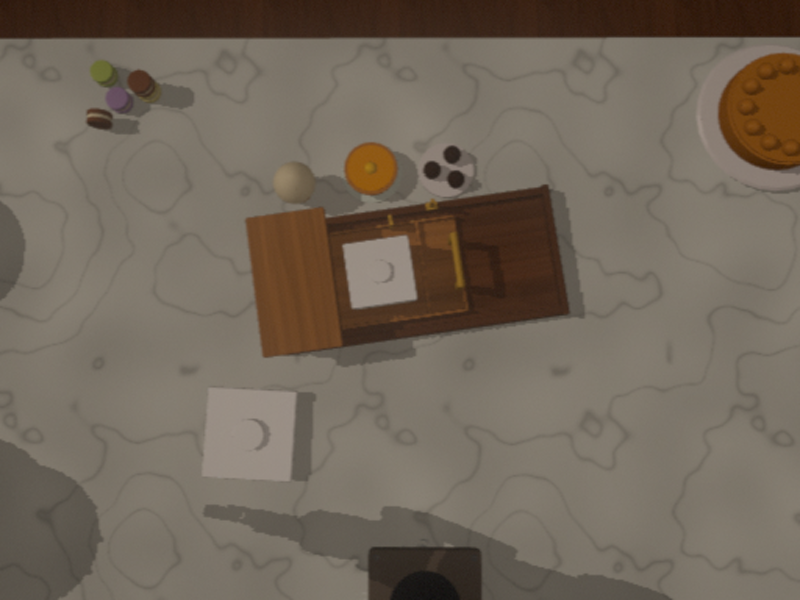

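View pics/scene1.png

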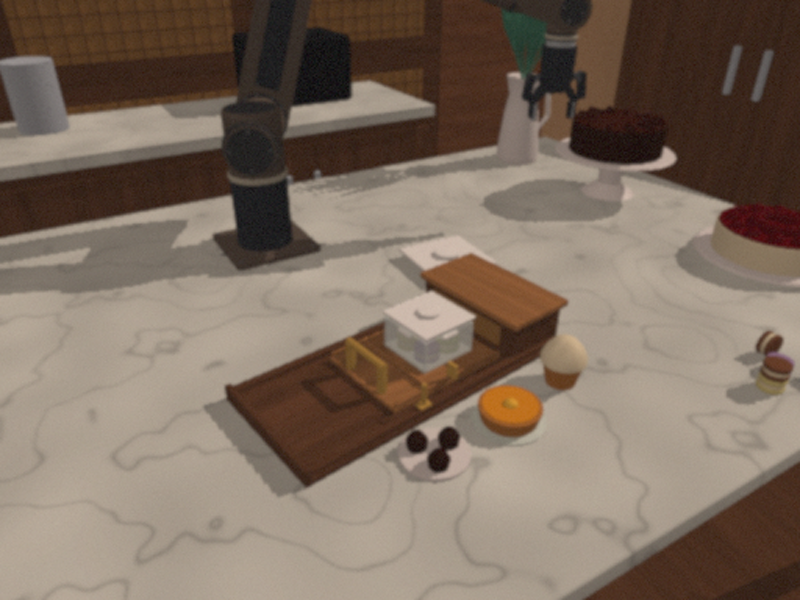

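The top picture shows two lids. The one on the tub, boss at (383,271), is the smaller. The larger look-alike lies on the counter at (250,434). The brass bar handle is at (459,260), the pointer at (391,219) and the pin at (432,204). The job uses the lid on the tub. I'll check it in one close crop.

```bash
python3 - <<'E'
from h import *
a=cv2.imread('pics/top_raw.png')[110:235,150:370]
cv2.imwrite('pics/crop1.png',cv2.resize(a,None,fx=3.6,fy=3.6,interpolation=cv2.INTER_CUBIC))
E
```

```text
(no output)
```

View pics/crop1.png

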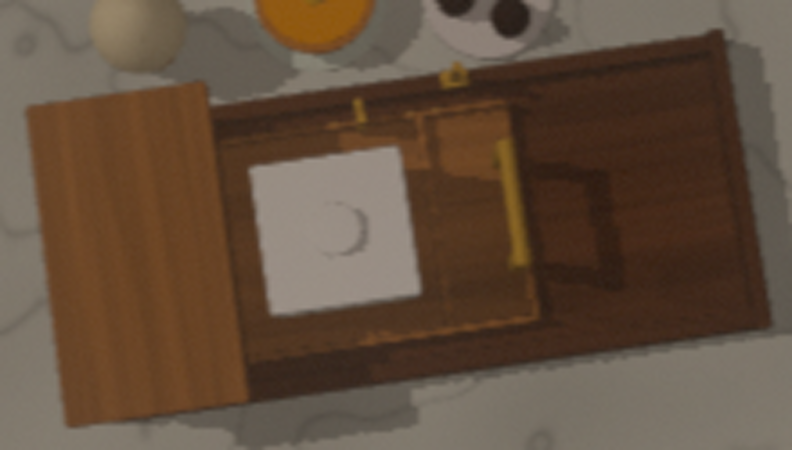

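```bash
python3 - <<'E'
from h import *
c=lambda x,y:(x/3.6+150,y/3.6+110)
L=[pt('top',*c(*p),z=.090) for p in [(249,167),(402,147),(421,296),(270,315)]]
C=np.mean(L,0); print('lid',C,[np.linalg.norm(L[i]-L[i-1]) for i in range(4)], 'depth z',pt('top',*c(300,200)), pt('top',*c(337,230)))
H=[pt('top',*c(*p),z=.074) for p in [(504,140),(519,265)]]; print('handle',np.mean(H,0),np.linalg.norm(H[0]-H[1]),H[1]-H[0])
for n,p,z in [('ptr',(361,108),.062),('post',(456,70),.064)]: print(n,pt('top',*c(*p),z=z),pt('top',*c(*p),w=1))
# base corners
B=[pt('top',*c(*p),z=.094) for p in [(27,107),(205,83),(245,402),(67,426)]]; print('housing',B)
d1=B[1]-B[0]; d2=B[2]-B[1];print(np.degrees([np.arctan2(*(L[0]-L[1])[1::-1]),np.arctan2(*(L[3]-L[2])[1::-1]),np.arctan2(*-(d1)[1::-1]),np.arctan2(*d2[1::-1])-np.pi/2*0,np.arctan2(*(H[1]-H[0])[1::-1])]))
s=ctrl.get_state(); print(rot(s['tcp_rot']))
print('scene lid depth', pt('scene',410*.64,318*.64))
E
```

```text
lid [0.558775   0.07327955 0.09      ] [np.float64(0.10582733667271142), np.float64(0.10894098669783815), np.float64(0.10636164521270067), np.float64(0.10654537747303591)] depth z [0.58059562 0.09835903 0.09043347] [0.55865422 0.07197107 0.09613053]
handle [ 0.58171519 -0.05198569  0.074     ] 0.09077981003461895 [-0.09019147 -0.01031859  0.        ]
ptr [0.65263377 0.05623763 0.062     ] [0.65446746 0.05640647 0.05374072]
post [ 0.68036696 -0.01295879  0.064     ] [ 0.68126508 -0.01314554  0.06043131]
housing [array([0.6459198 , 0.29146289, 0.094     ]), array([0.6632797 , 0.16586776, 0.094     ]), array([0.43867803, 0.13526295, 0.094     ]), array([0.42172108, 0.25860889, 0.094     ])]
[  97.62362536   97.32957731   97.86962486 -172.24051747 -173.47330198]
[[-9.59153357e-01  2.82885166e-01 -9.05488282e-04]
 [ 2.82886438e-01  9.59151426e-01 -1.95049181e-03]
 [ 3.16735178e-04 -2.12697112e-03 -9.99997688e-01]]
scene lid depth [0.55747737 0.04426512 0.08819797]
```

```bash
python3 -m crank '[[-51.5,-44.6,6.0,0,0,-0.419],[-51.5,-44.6,6.0,0,0,-0.419],[-51.5,-44.6,6.0,0,0,-0.419],[-51.5,-44.6,6.0,0,0,-0.419],[-51.5,-44.6,6.0,0,0,-0.419],[-51.5,-44.6,6.0,0,0,-0.419],[-51.5,-44.6,6.0,0,0,-0.419],[-51.5,-44.6,6.0,0,0,-0.419],[-51.5,-44.6,6.0,0,0,-0.419],[-51.5,-44.6,6.0,0,0,-0.419]]' 0 40
python3 - <<'E'
from h import *
s=ctrl.get_state(); print(s['dq'], s['eef_pos']-[.5588,.0733,.096], rot(s['tcp_rot']).T@(np.array([.5588,.0733,.17])-s['eef_pos']))
E
```

```text
time: 1.1
eef_pos: [0.46, 0.2266, 0.1871]
tcp_rot: [-0.066, 0.998, 0.0, -0.0]
contact_force: [-0.3, 1.3, 0.4]
opening: -0.001
finger_force: 0.0
[-0.95968573  0.13258564 -0.04478878  0.00286581 -0.09607197 -0.95009577] [-0.09881591  0.15333739  0.091071  ] [-0.07774077 -0.16502884  0.01703564]
```

```bash
python3 -m crank '[[-4,-8,0.8,0,0,0],[-7,-14,1.5,0,0,0],[-7,-14,1.5,0,0,0],[-7,-14,1.5,0,0,0],[-7,-14,1.5,0,0,0],[-7,-14,1.5,0,0,0]]'
python3 - <<'E'
from h import *
s=ctrl.get_state(); print(s['dq'], s['contact_force'],rot(s['tcp_rot']).T@(np.array([.5588,.0733,.17])-s['eef_pos']))
w,d=grab('wrist'); print(ctrl.camera_info('wrist'))
cv2.imwrite('pics/w1.png',cv2.resize(w,(800,600),interpolation=cv2.INTER_CUBIC))
E
```

```text
time: 1.7
eef_pos: [0.5466, 0.0998, 0.1721]
tcp_rot: [-0.066, 0.998, 0.0, -0.001]
contact_force: [0.3, 0.3, 0.2]
opening: -0.002
finger_force: 0.0
[ 0.02187681 -0.01230742  0.00438103 -0.00281123 -0.00209224 -0.00136445] [0.30277339 0.25115534 0.1893451 ] [-0.00857307 -0.02784156  0.00206709]
{'K': array([[277.15299349,   0.        , 257.01822673],
       [  0.        , 277.15299349, 191.698285  ],
       [  0.        ,   0.        ,   1.        ]]), 'origin': array([0.47154081, 0.09098359, 0.31463996]), 'orientation': array([0.65072211, 0.74473009, 0.11144797, 0.09755606])}
```

View pics/w1.png

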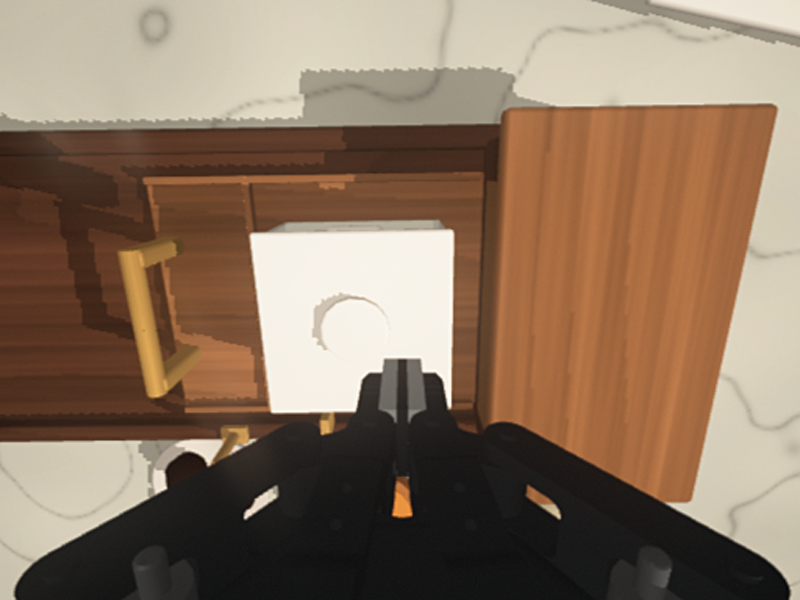

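The wrist picture shows the boss at about (354,329), the handle bar from (130,252) to (156,395), the pointer at (327,422) and the pin's top at (236,431). The small lid sits on the tub.

```bash
python3 - <<'E'
from h import *
k=.64
b=pt('wrist',354*k,329*k,z=.096); print('boss',b,pt('wrist',354*k,335*k),'top est .5588 .0733')
L=np.array([pt('wrist',u*k,v*k,z=.090) for u,v in [(250,233),(453,230),(452,410),(272,412)]]); print(L.mean(0))
H=[pt('wrist',*np.array(p)*k,z=.074) for p in [(130,252),(157,393)]]; print('handle',np.mean(H,0),np.linalg.norm(H[0]-H[1]),np.degrees(np.arctan2(*(H[0]-H[1])[1::-1])))
for n,p,z in [('ptr',(328,416),.062),('post',(236,430),.064)]: print(n,pt('wrist',p[0]*k,p[1]*k,z=z),pt('wrist',p[0]*k,p[1]*k,w=1))
s=ctrl.get_state(); print(s['eef_pos'],rot(s['tcp_rot']).T@(np.array([b[0],b[1],.10])-s['eef_pos']))
E
```

```text
boss [0.55780231 0.07625436 0.096     ] [0.56142521 0.07657847 0.09558203] top est .5588 .0733
[0.55878879 0.07738736 0.09      ]
handle [ 0.58115566 -0.0484487   0.074     ] 0.08870617562905472 -172.02219705813795
ptr [0.63494528 0.06314999 0.062     ] [0.64276087 0.06183648 0.04991338]
post [0.65241634 0.00350431 0.064     ] [ 0.67801165 -0.00882878  0.02852717]
[0.54653849 0.10020242 0.17229202] [-0.00802959 -0.02527308  0.07227252]
```

```bash
python3 -m crank '[[-0.85,-2.7,2,0,0,0],[-0.85,-2.7,5,0,0,0],[-0.85,-2.7,6.5,0,0,0],[-0.85,-2.7,7.2,0,0,0],[-0.85,-2.7,7.2,0,0,0],[-0.85,-2.7,7.2,0,0,0],[-0.85,-2.7,7.2,0,0,0]]'
```

```text
time: 2.45
eef_pos: [0.5603, 0.0737, 0.102]
tcp_rot: [-0.066, 0.998, -0.0, 0.001]
contact_force: [0.2, 0.4, -0.2]
opening: 0.002
finger_force: 0.0
```

```bash
python3 -m crank '[[0.1,0,0.5,0,0,0],[0.1,0,0.7,0,0,0],[0.1,0,0.9,0,0,0],[0.1,0,1.0,0,0,0],[0.1,0,1.0,0,0,0]]'; python3 -m crank '[[0,0,0.15,0,0,0],[0,0,0.3,0,0,0],[0,0,0.4,0,0,0],[0,0,0.4,0,0,0]]'
```

```text
time: 2.95
eef_pos: [0.5595, 0.0731, 0.0925]
tcp_rot: [-0.066, 0.998, -0.0, 0.001]
contact_force: [-1.2, 0.0, 6.6]
opening: 0.001
finger_force: 3.3
time: 3.35
eef_pos: [0.5597, 0.0732, 0.089]
tcp_rot: [-0.066, 0.998, -0.0, 0.001]
contact_force: [-2.2, 0.8, 10.4]
opening: -0.004
finger_force: 4.9
```

```bash
python3 -m crank '[[0,0,0.1,0,0,0],[0,0,0.2,0,0,0],[0,0,0.2,0,0,0]]'; python3 -m crank '[[0,0,-2,0,0,0],[0,0,-6,0,0,0],[2,-2,-7,0,0,0],[2,-5,-7,0,0,0],[2,-5,-7,0,0,0],[2,-5,-7,0,0,0],[2,-5,-7,0,0,0]]' 0.7
python3 - <<'E'
from h import *
s=ctrl.get_state(); print(s['eef_pos'],s['tcp_rot'])
w,d=grab('wrist'); t,_=grab('top'); b,_=grab('scene')
cv2.imwrite('pics/w2.png',cv2.resize(w,(800,600),interpolation=cv2.INTER_CUBIC))
cv2.imwrite('pics/s2.png',cv2.resize(b[170:300,180:360],None,fx=4,fy=4,interpolation=cv2.INTER_CUBIC))
E
```

```text
time: 3.65
eef_pos: [0.5598, 0.0732, 0.089]
tcp_rot: [-0.066, 0.998, -0.0, 0.001]
contact_force: [-6.9, 0.6, 18.4]
opening: 0.0
finger_force: 9.4
time: 4.35
eef_pos: [0.5448, 0.0215, 0.1539]
tcp_rot: [-0.066, 0.998, 0.0, -0.001]
contact_force: [-0.5, -0.2, 0.5]
opening: 0.701
finger_force: 0.0
[0.54481095 0.0214862  0.15388355] [-6.60875415e-02  9.97813621e-01  3.00341627e-04 -5.69557014e-04]
```

View pics/w2.png

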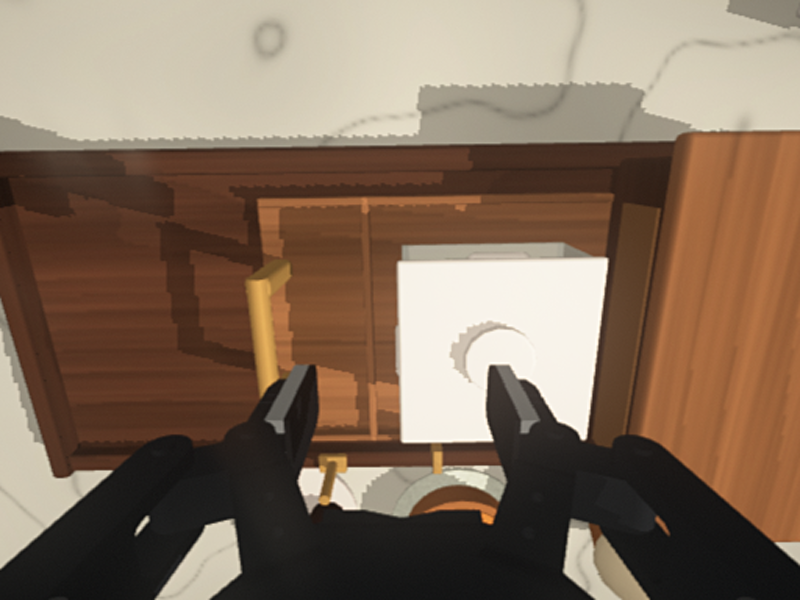

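View pics/s2.png

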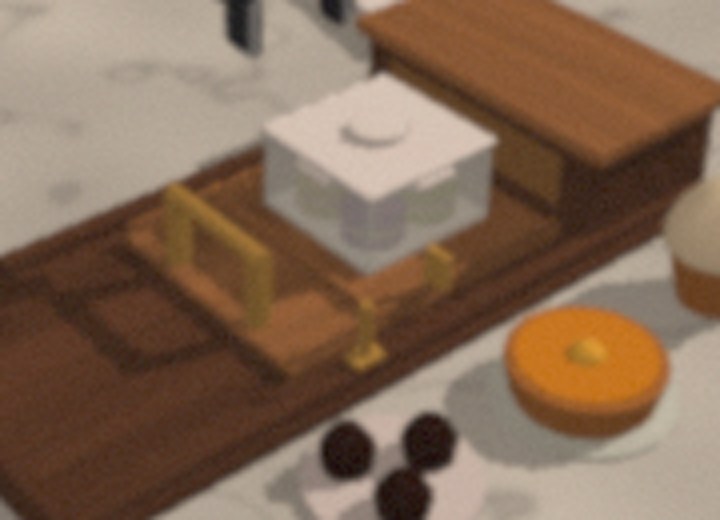

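```bash
python3 - <<'E'
from h import *
k=.64; ya=np.radians(97.6); ux=np.array([np.cos(ya),np.sin(ya),0])
f=np.load('wrist.npz')
P=np.array([pt('wrist',u*k,v*k,w=1) for u in range(415,480,10) for v in range(275,430,10)]+[pt('wrist',u*k,v*k,w=1) for u in range(490,590,10) for v in range(275,320,10)])
P=P[abs(P[:,2]-.084)<.006]; A=np.c_[P[:,:2]-P[:,:2].mean(0),np.ones(len(P))]; print('lid plane',np.linalg.lstsq(A,P[:,2],rcond=None)[0],len(P))
h=[pt('wrist',u*k,v*k,z=.074) for u,v in [(259,284),(264,340),(267,385)]]; print('handle',h, [p@ux for p in h])
bo=pt('wrist',500*k,360*k,z=.089);print('boss',bo,bo@ux)
for u,v,z in [(328,500,.064),(327,495,.064),(334,463,.026),(437,470,.062),(437,458,.05)]:
  p=pt('wrist',u*k,v*k,z=z); print((u,v),p,p@ux, pt('wrist',u*k,v*k,w=0))
for n,p,z in [('ptr',(361,108),.062),('post',(456,70),.064),('hand',(511,202),.076)]:
  q=pt('top',p[0]/3.6+150,p[1]/3.6+110,z=z); print(n,q,q@ux)
hc=np.mean([q@ux,h[1]@ux]);print(hc)
s=ctrl.get_state(); M=rot(s['tcp_rot']); print(M.T@(np.array([.581,-.0508,.055])-s['eef_pos']))
E
```

```text
lid plane [0.00272963 0.00129339 0.08288963] 162
handle [array([ 0.53879616, -0.05485788,  0.074     ]), array([ 0.57056601, -0.050926  ,  0.074     ]), array([ 0.59811229, -0.04810276,  0.074     ])] [np.float64(-0.12563521742115388), np.float64(-0.12593963971683939), np.float64(-0.12678437749993554)]
boss [0.55867051 0.07610607 0.089     ] 0.001549777450888389
(328, 500) [ 0.68250511 -0.00774176  0.064     ] -0.09793941179107939 [ 0.68233935 -0.00772611  0.06418104]
(327, 495) [ 0.6786355  -0.00871793  0.064     ] -0.09839523074410442 [ 0.67980213 -0.00883552  0.06270218]
(334, 463) [ 0.68351457 -0.00941463  0.026     ] -0.0997310978301123 [ 0.67903476 -0.00895878  0.03166649]
(437, 470) [0.65155589 0.05961322 0.062     ] -0.027082881020098513 [0.65842804 0.06140161 0.05314012]
(437, 458) [0.65142273 0.06053977 0.05      ] -0.026146862080545556 [0.64857415 0.05978338 0.05386348]
ptr [0.65263377 0.05623763 0.062     ] -0.030571373092608142
post [ 0.68036696 -0.01295879  0.064     ] -0.10282783036291851
hand [ 0.58161545 -0.05146001  0.076     ] -0.12793032017435493
-0.12693497994559716
[-0.02620087 -0.07670177  0.09895628]
```

```bash
python3 -m crank '[[-2.6,-4,0,0,0,0],[-2.6,-7.7,2,0,0,0],[-2.6,-7.7,5,0,0,0],[-2.6,-7.7,5,0,0,0],[-2.6,-7.7,5,0,0,0]]'
python3 - <<'E'
from h import *
s=ctrl.get_state(); M=rot(s['tcp_rot']); print(M.T@(np.array([.581,-.0508,.051])-s['eef_pos']))
E
```

```text
time: 5.0
eef_pos: [0.5805, -0.0511, 0.1038]
tcp_rot: [-0.066, 0.998, 0.001, -0.001]
contact_force: [0.3, -0.9, 0.5]
opening: 0.697
finger_force: 0.0
[-0.0006942   0.00019493  0.05281602]
```

```bash
python3 -m crank '[[0,0,2,0,0,0],[0,0,4,0,0,0],[0,0,5.2,0,0,0],[0,0,5.2,0,0,0],[0,0,5.2,0,0,0],[0,0,5.2,0,0,0]]'; python3 -m crank '[[0,0,0,0,0,0],[0,0,0,0,0,0],[0,0,0,0,0,0],[0,0,0,0,0,0],[0,0,0,0,0,0],[0,0,0,0,0,0],[0,0,0,0,0,0]]' 0 90
```

```text
time: 5.6
eef_pos: [0.5822, -0.052, 0.0541]
tcp_rot: [-0.066, 0.998, -0.0, 0.001]
contact_force: [-0.0, -0.0, 0.3]
opening: 0.704
finger_force: 0.0
time: 6.3
eef_pos: [0.5813, -0.0521, 0.053]
tcp_rot: [-0.066, 0.998, -0.0, 0.0]
contact_force: [-1.8, -0.2, 5.2]
opening: 0.107
finger_force: 88.0
```

```bash
python3 -m crank '[[0,-0.2,0,0,0,0],[0,-0.6,0,0,0,0],[0,-1.2,0,0,0,0],[0,-1.9,0,0,0,0],[0,-2.6,0,0,0,0],[0,-3.3,0,0,0,0],[0,-4.0,0,0,0,0],[0,-4.6,0,0,0,0],[0,-4.9,0,0,0,0],[0,-5.0,0,0,0,0]]'; python3 -m crank '[[0,-0.4,0,0,0,0],[0,-0.8,0,0,0,0],[0,-1.2,0,0,0,0],[0,-1.5,0,0,0,0],[0,-1.7,0,0,0,0],[0,-1.8,0,0,0,0],[0,-1.8,0,0,0,0],[0,-1.8,0,0,0,0]]'
python3 - <<'E'
from h import *
s=ctrl.get_state(); print(s['eef_pos'],s['opening'],(s['eef_pos']-[.5813,-.0521,.053])@[np.cos(1.7034),np.sin(1.7034),0])
w,d=grab('wrist'); t,_=grab('top'); b,_=grab('scene')
f=lambda a,k:cv2.resize(a,None,fx=k,fy=k,interpolation=cv2.INTER_CUBIC)
A=f(t[115:215,210:310],5); B=f(b[190:290,220:320],5)[:,:300]
cv2.imwrite('pics/m3.png',np.hstack([A,B])); cv2.imwrite('pics/w3.png',f(w,1.5625))
E
```

```text
time: 7.3
eef_pos: [0.5884, -0.1001, 0.0531]
tcp_rot: [-0.066, 0.998, 0.001, 0.001]
contact_force: [0.6, 6.2, 5.3]
opening: 0.109
finger_force: 88.4
time: 8.1
eef_pos: [0.5909, -0.1173, 0.053]
tcp_rot: [-0.066, 0.998, 0.002, 0.001]
contact_force: [0.5, 6.5, 4.9]
opening: 0.109
finger_force: 88.5
[ 0.59089199 -0.11729563  0.05304872] 0.10866391495756107 -0.06589148411196565
```

View pics/m3.png

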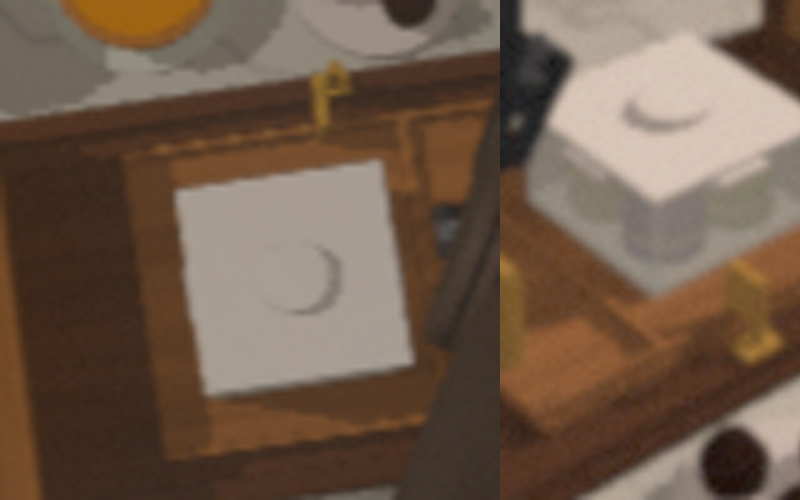

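View pics/w3.png

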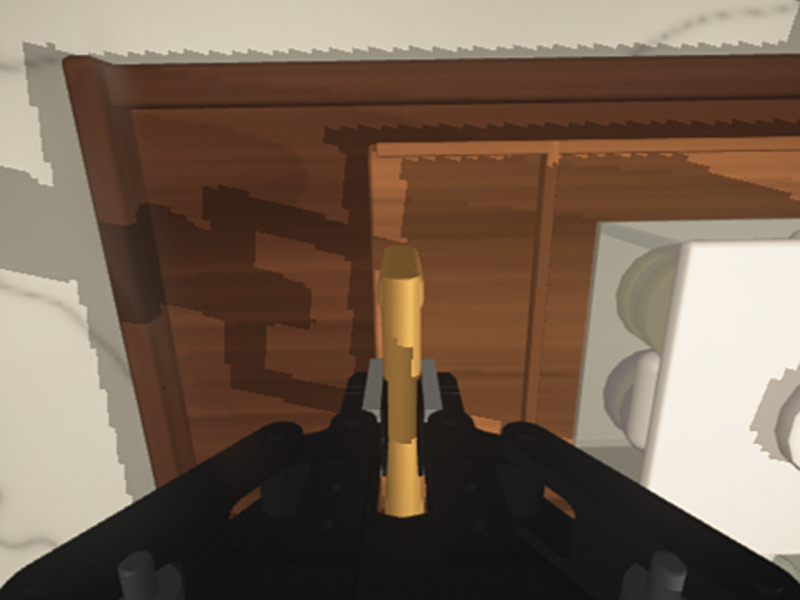

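Both pictures show the tray out with the tub on it and the lid level. In the top crop the pointer fin, at about (321,100), is a few mm short of the pin, whose top is at (338,68). I'll measure the gap.

```bash
python3 - <<'E'
from h import *
for yd in (97.0,97.6,98.0):
  ya=np.radians(yd); ux=np.array([np.cos(ya),np.sin(ya),0])
  g=lambda x,y,z:pt('top',x/5+210,y/5+115,z=z)@ux
  print(yd,'ptr',g(323,82,.062),g(321,115,.05),'post',g(337,66,.064),g(338,90,.026))
  # scene: crop5 offset (220,190), right half drawn from x=500
  h=lambda x,y,z:pt('scene',(x-500)/5+220,y/5+190,z=z)
  print('  scene post foot',h(757,350,.026),h(757,350,.026)@ux, 'fin/post top',h(745,265,.063)@ux)
t=cv2.imread('pics/top_raw.png')[120:150,262:290]; hsv=cv2.cvtColor(t,cv2.COLOR_BGR2HSV)
w=((hsv[...,1]>150)&(hsv[...,0]>18)&(hsv[...,0]<32)&(hsv[...,2]>90))
for r in range(30): 
  c=np.flatnonzero(w[r])
  if len(c): print(r+120,c+262,end=';')
E
```

```text
97.0 ptr -0.0899078201630772 -0.08757806872355889 post -0.09809750695674678 -0.10022848670367027
  scene post foot [ 0.68884383 -0.0116892   0.026     ] -0.09555101608239709 fin/post top -0.09120571949688247
97.6 ptr -0.09691558995430279 -0.09443212517717389 post -0.10517919490734366 -0.10726927426475759
  scene post foot [ 0.68884383 -0.0116892   0.026     ] -0.10269051548210578 fin/post top -0.09818786091042885
98.0 ptr -0.10158157949041098 -0.09899578941550913 post -0.10989396026965108 -0.11195664508906947
  scene post foot [ 0.68884383 -0.0116892   0.026     ] -0.10744397382070053 fin/post top -0.10283668717682971
129 [276];131 [273 274];133 [275 276 277];134 [274];135 [273 274];136 [273 274];137 [273 274];138 [274];
```

```bash
python3 -m crank '[[0,-0.1,0,0,0,0],[0,-0.3,0,0,0,0],[0,-0.5,0,0,0,0],[0,-0.6,0,0,0,0],[0,-0.6,0,0,0,0],[0,-0.6,0,0,0,0]]'
python3 - <<'E'
from h import *
s=ctrl.get_state(); print(s['eef_pos'],(s['eef_pos']-[.5813,-.0521,.053])@[np.cos(1.7034),np.sin(1.7034),0])
T=[];S=[]
for i in range(8):
    T.append(grab('top')[0].astype(float)); S.append(grab('scene')[0].astype(float))
t=np.mean(T,0).astype('u1'); b=np.mean(S,0).astype('u1')
cv2.imwrite('pics/tavg.png',t); cv2.imwrite('pics/savg.png',b)
f=lambda a:cv2.convertScaleAbs(cv2.resize(a,None,fx=12,fy=12,interpolation=cv2.INTER_CUBIC),alpha=1.6)
cv2.imwrite('pics/m4.png',np.hstack([f(t[120:165,260:292]),f(b[232:277,256:288])]))
E
```

```text
time: 8.85
eef_pos: [0.5918, -0.1231, 0.053]
tcp_rot: [-0.066, 0.998, 0.002, 0.001]
contact_force: [-0.0, 7.1, 4.6]
opening: 0.104
finger_force: 88.4
[ 0.59176283 -0.12312364  0.05304131] -0.07178347371057944
```

View pics/m4.png

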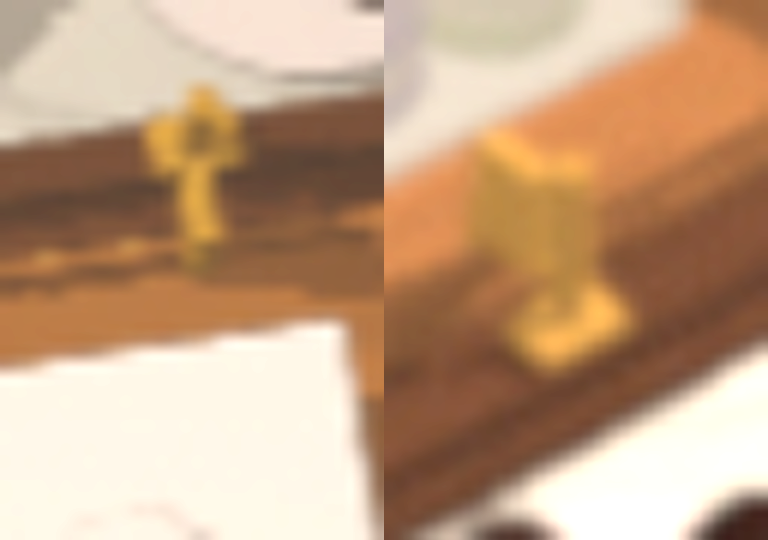

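The averaged crops show the pin on its foot plate with the fin right beside it. In the top half, the plate centre is at (197,147), the pin's top at (201,97) and the fin's centre line runs from (197,178) to (200,230). I'll compute the remaining offset.

```bash
python3 - <<'E'
from h import *
ya=np.radians(97.6); ux=np.array([np.cos(ya),np.sin(ya),0]); uy=np.array([-ux[1],ux[0],0])
o=np.array([.5588,.0745,0])
def g(n,x,y,z):
  p=pt('top',(x+.5)/12-.5+260,(y+.5)/12-.5+120,z=z) if n=='t' else pt('scene',(x-384+.5)/12-.5+256,(y+.5)/12-.5+232,z=z)
  p=p-o; print(n,(x,y),'ux %.1f uy %.1f'%(1e3*p@ux,1e3*p@uy))
print('post');g('t',201,97,.064);g('t',197,147,.028);g('s',569,325,.028);g('s',567,158,.064)
print('fin');g('t',197,178,.062);g('t',200,220,.062);g('t',200,230,.058);g('s',488,140,.062);g('s',525,160,.062)
# forward check: fin tip and post for d
def proj(n,u,z):
  f=np.load(n+'.npz');K=f['K'];M=rot(f['q']);q=K@(M.T@(o+u[0]*ux+u[1]*uy+[0,0,z]-f['o']));q=q[:2]/q[2]
  off=(260,120,0) if n=='top' else (256,232,384); return ((q[0]-off[0]+.5)*12-.5+off[2],(q[1]-off[1]+.5)*12-.5)
for n in('top','scene'):
  print(n,[tuple(np.round(proj(n,(-.102,y),z))) for y,z in [(-.106,.064),(-.106,.026),(-.095,.062),(-.085,.062),(-.095,.05)]])
E
```

```text
post
t (201, 97) ux -102.4 uy -113.9
t (197, 147) ux -103.1 uy -111.5
s (569, 325) ux -101.9 uy -115.0
s (567, 158) ux -99.8 uy -110.7
fin
t (197, 178) ux -99.3 uy -96.6
t (200, 220) ux -98.7 uy -87.3
t (200, 230) ux -98.8 uy -86.0
s (488, 140) ux -106.3 uy -95.4
s (525, 160) ux -104.7 uy -104.4
top [(np.float64(204.0), np.float64(132.0)), (np.float64(195.0), np.float64(173.0)), (np.float64(210.0), np.float64(184.0)), (np.float64(216.0), np.float64(228.0)), (np.float64(207.0), np.float64(196.0))]
scene [(np.float64(542.0), np.float64(150.0)), (np.float64(538.0), np.float64(309.0)), (np.float64(504.0), np.float64(130.0)), (np.float64(470.0), np.float64(105.0)), (np.float64(503.0), np.float64(181.0))]
```

```bash
python3 - <<'E'
from h import *
ya=np.radians(97.6); ux=np.array([np.cos(ya),np.sin(ya),0]); uy=np.array([-ux[1],ux[0],0]); o=np.array([.5588,.0745,0])
def dump(n,us,vs):
  print(n)
  for v in vs:
    print(v,' '.join('%4d/%4d/%2d'%(1e3*(p:=pt(n,u,v,w=0)-o)@ux,1e3*p@uy,1e3*p[2]) for u in us))
dump('scene',range(262,277),range(242,263,1))
dump('top',range(271,281),range(126,143))
E
```

```text
scene
242  -81/ -57/30  -75/ -54/26  -73/ -55/25  -69/ -55/23  -68/ -57/24  -64/ -55/21  -63/ -58/23  -59/ -57/20  -58/ -60/22  -57/ -62/22  -54/ -63/21  -53/ -66/22  -51/ -67/22  -49/ -68/22  -48/ -70/22
243  -80/ -56/26  -76/ -55/24  -97/ -84/52  -97/ -87/53  -94/ -88/52  -69/ -61/24  -65/ -60/22  -64/ -63/23  -61/ -63/21  -59/ -64/21  -56/ -66/21  -55/ -68/22  -54/ -70/22  -52/ -71/22  -51/ -74/23
244  -79/ -55/22  -78/ -57/23 -101/ -88/53  -99/ -90/53  -97/ -91/53  -96/ -94/54  -68/ -64/23  -65/ -64/21  -64/ -66/22  -61/ -67/21  -59/ -69/21  -57/ -70/21  -57/ -73/22  -55/ -75/23  -51/ -74/21
245  -81/ -58/22  -80/ -60/22 -100/ -87/49 -101/ -93/53 -100/ -95/54 -100/ -98/55  -97/ -98/54  -69/ -69/23  -66/ -69/22  -99/-111/63  -99/-114/65  -63/ -76/24  -57/ -74/20  -56/ -76/21  -53/ -77/20
246  -83/ -60/21  -81/ -61/21 -100/ -88/47 -100/ -92/49 -101/ -95/51 -100/ -99/53  -99/-100/54  -96/-101/53 -104/-113/64 -101/-113/63  -99/-114/62  -98/-116/63  -62/ -80/23  -59/ -79/21  -63/ -87/28
247  -86/ -63/21  -84/ -65/22 -102/ -90/46 -100/ -92/46 -101/ -95/48 -101/ -99/51  -99/-101/51  -98
[... 1958 characters left out ...]
8  -94/ -92/14  -90/ -91/11 -100/-106/26 -106/-116/36 -104/-118/36 -101/-117/34  -95/-114/29  -93/-116/29  -90/-115/27  -84/-112/22
258 -109/ -92/18 -106/ -91/16 -105/ -95/18 -100/ -92/14  -97/ -92/12 -109/-110/30 -105/-109/28 -104/-111/28 -104/-114/31 -103/-117/32 -102/-118/32  -98/-118/30  -95/-118/28  -93/-119/28  -92/-122/29
259 -110/ -94/17 -107/ -93/15 -102/ -91/11 -101/ -93/12 -111/-108/27 -111/-112/30 -109/-114/30 -105/-112/27 -106/-116/30 -103/-117/29 -101/-118/28 -100/-120/29  -97/-120/28  -95/-121/28  -91/-120/25
260 -107/ -90/10 -107/ -94/13 -105/ -94/12 -103/ -96/12 -100/ -96/11 -111/-112/27 -110/-115/28 -108/-116/28 -106/-117/28 -105/-119/28 -103/-120/28 -101/-122/28  -99/-122/27  -93/-119/22  -92/-121/23
  return _methods._mean(a, axis=axis, dtype=dtype,
  ret = ret.dtype.type(ret / rcount)
Traceback (most recent call last):
ValueError: cannot convert float NaN to integer
```

```bash
python3 -m crank '[[0,-0.1,0,0,0,0],[0,-0.2,0,0,0,0],[0,-0.3,0,0,0,0],[0,-0.3,0,0,0,0],[0,-0.3,0,0,0,0],[0,-0.3,0,0,0,0]]'
python3 - <<'E'
from h import *
s=ctrl.get_state(); print(s['eef_pos'],(s['eef_pos']-[.5813,-.0521,.053])@[np.cos(1.7034),np.sin(1.7034),0])
T=[];S=[];D=[]
for i in range(8):
    T.append(grab('top')[0].astype(float)); b,d=grab('scene'); S.append(b.astype(float)); D.append(d)
t=np.mean(T,0).astype('u1'); b=np.mean(S,0).astype('u1')
f=np.load('scene.npz'); np.savez('scene.npz',d=np.median(D,0),K=f['K'],o=f['o'],q=f['q'])
g=lambda a:cv2.convertScaleAbs(cv2.resize(a,None,fx=12,fy=12,interpolation=cv2.INTER_CUBIC),alpha=1.6)
cv2.imwrite('pics/m5.png',np.hstack([g(t[120:165,260:292]),g(b[232:277,256:288])]))
ya=np.radians(97.6); ux=np.array([np.cos(ya),np.sin(ya),0]); uy=np.array([-ux[1],ux[0],0]); o=np.array([.5588,.0745,0])
U=np.array([pt('scene',u,v,w=0)-o for v in range(240,262) for u in range(258,278)]); X=np.c_[U@ux,U@uy,U[:,2]]*1e3
fin=X[(X[:,2]>36)&(X[:,2]<50)&(X[:,1]>-103)&(X[:,1]<-85)]; print('fin front',np.median(fin[:,0]),len(fin))
po=X[(X[:,2]>36)&(X[:,2]<60)&(X[:,1]<-110)]; print('post surf',np.median(po,0),len(po))
pt_=X[(X[:,2]>62)&(X[:,1]<-108)]; print('post top',pt_.mean(0),len(pt_)); ft=X[(X[:,2]>51.5)&(X[:,2]<57)&(X[:,1]>-102)]; print('fin top',ft.mean(0),ft.min(0),ft.max(0))
E
```

```text
time: 10.25
eef_pos: [0.5922, -0.126, 0.053]
tcp_rot: [-0.066, 0.998, 0.002, 0.001]
contact_force: [1.8, 7.9, 6.0]
opening: 0.104
finger_force: 88.4
[ 0.5921611 -0.1259895  0.0530417] -0.07467683090016651
fin front -104.16466316329516 26
post surf [-103.8924174  -117.06522016   49.16203245] 29
post top [-101.89982399 -115.04005755   63.73225878] 9
fin top [-102.18759408  -94.38549909   53.63104924] [-104.79472889 -101.76261261   51.56210954] [-98.61119256 -86.72795594  54.6586539 ]
```

View pics/m5.png

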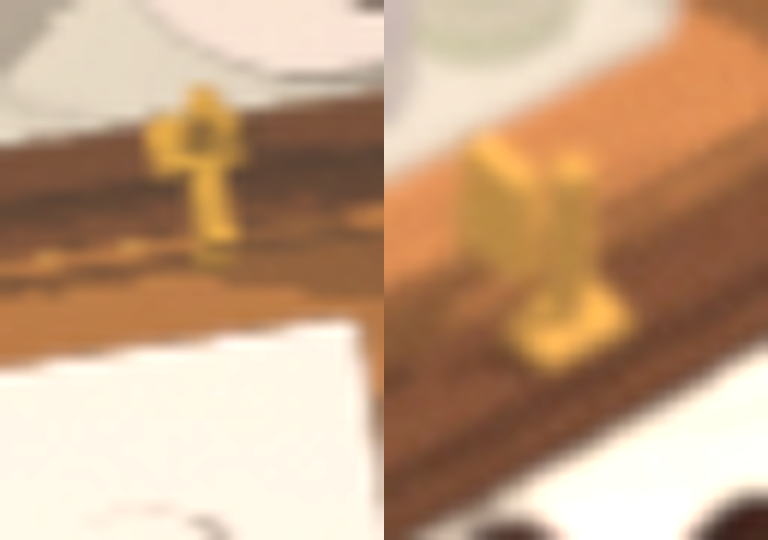

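The picture shows the fin, at (208,180) to (218,235), in line with the pin at (199,130). Measured along the slide they are at -101.2 and about -101.5 mm, and the handle is held still.

```bash
python3 -c "
from plant import ctrl; print(ctrl.get_state()['finger_force']); print(ctrl.sign_off())"
```

```text
88.41153144836426
the job is handed in; nothing more can be done
None
```

The job is handed in: the lid is seated level, the tray is out about 75 mm with the pointer within about 1 mm of the pin by my measurement, the gripper is holding the handle, and I moved nothing else.

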